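# Change of staple cassettes in a copier's stapling unit

## Task

The copier's stapling unit lies on the table with two staple cassettes in its bays: the full one, with staples showing in its top, has only been dropped in and stands higher than the other. First press the full cassette down until it clicks fully home, then pinch the two side catches of the empty cassette together and lift it straight up out of its bay. Finish while still holding it upright and still by its two pinched catches, about 10 cm clear above the unit; leave the full cassette seated and everything else where it is.

Things in the scene. Friction and masses are not known exactly. Their poses are not given: they have to be found in the camera images.
- unit: Stapling unit, fixed on the table: low grey block 160 (own x) x 290 (own y) x 60 mm high with a flat deck. Origin: centre of its underside; z up. Two equal bays open upward, centred at y = +65 and -65 mm, x = 0, mouth 66 x 54 mm, their floor 35 mm above the table (25 mm below the deck). The lip is 5 mm thick, undercut below for the hooks.
- full_cassette: Off-white staple cassette, 64 (own x) x 32 (own y; foot, lowest 23 mm, 52) x 68 mm tall, 0.15 to 0.24 kg, upright, axes as the unit's; origin: centre of underside. Flat top to press on; staples show in it. Starts in either bay with its hooks resting on the lip, about 17 mm above its seat; 6 to 12 N down on the top makes the catches snap in under the lip. Home: underside 35 mm above the table.
- empty_cassette: Off-white staple cassette, 64 (own x) x 32 (own y; foot, lowest 23 mm, 52) x 68 mm tall, 0.15 to 0.24 kg, upright, axes as the unit's; origin: centre of underside. Bare dark window in its top. Starts fully home and locked in the other bay, underside 35 mm above the table. Seated, 39 mm of its catch plates stands above the deck, with 25 mm free outside each.
- full_cassette_left_catch (a joint): Inward travel (m) of the full cassette's left catch (+y side), 0 at rest to 0.0055: a plate 30 mm wide (along x), 4 mm thick, 6 to 64 mm above the cassette's underside, outer face 26 mm from its middle at rest (52 mm over both). A hook low on it (flat top at 18.5 mm, 4.5 mm out) locks under the bay's lip; 3.5 mm in frees it. Spring: 1.5 N to start, 3 N fully in.
- full_cassette_right_catch (a joint): Inward travel (m) of the full cassette's right catch (-y side), 0 at rest to 0.0055: a plate 30 mm wide (along x), 4 mm thick, 6 to 64 mm above the cassette's underside, outer face 26 mm from its middle at rest (52 mm over both). A hook low on it (flat top at 18.5 mm, 4.5 mm out) locks under the bay's lip; 3.5 mm in frees it. Spring: 1.5 N to start, 3 N fully in.
- empty_cassette_left_catch (a joint): Inward travel (m) of the empty cassette's left catch (+y side), 0 at rest to 0.0055: a plate 30 mm wide (along x), 4 mm thick, 6 to 64 mm above the cassette's underside, outer face 26 mm from its middle at rest (52 mm over both). A hook low on it (flat top at 18.5 mm, 4.5 mm out) locks under the bay's lip; 3.5 mm in frees it. Spring: 1.5 N to start, 3 N fully in.
- empty_cassette_right_catch (a joint): Inward travel (m) of the empty cassette's right catch (-y side), 0 at rest to 0.0055: a plate 30 mm wide (along x), 4 mm thick, 6 to 64 mm above the cassette's underside, outer face 26 mm from its middle at rest (52 mm over both). A hook low on it (flat top at 18.5 mm, 4.5 mm out) locks under the bay's lip; 3.5 mm in frees it. Spring: 1.5 N to start, 3 N fully in.
- screwdriver: Bystander: small screwdriver, 150 mm long, lying on the unit's deck along the unit's y, 60 mm from the line of the bays on its +x side, under 30 mm high; origin mid-length underneath.
- tape_roll: Bystander: roll of sticky tape, 60 mm across, 19 mm high, lying flat; origin under its centre.
- tape_dispenser: Bystander: black desk tape dispenser, 150 x 55 x 72 mm; origin under its centre.
- refill_carton: Bystander: cardboard carton, 85 x 50 x 45 mm; origin under its centre.
- pen: Bystander: steel pen, 130 mm long, 10 mm thick, lying along its own x; origin under its middle.
- mug: Bystander: white mug, 80 mm across, 92 mm high; origin under its centre.
- book: Bystander: returned book, 176 x 110 x 32 mm, lying flat; origin under its centre.

How it is judged:
By the outcome, as a careful person would: the job done as asked, in the order asked, and still so for the second after the job is handed in, while the arm keeps its last pose, push and grip.
It also fails if it takes over 42 s, if anything falls off the work surface, if the arm or the gripper's body presses on something with over 40 N, if the wrist force passes 120 N, or if a joint passes its speed limit or range.

## Robot

A 6-joint arm with a two-finger parallel gripper is mounted at the origin on the work surface. World frame = base frame: x ahead of the robot, y to its left, z up, the work surface at z = 0. Lengths are in m, angles in rad, forces in N, time in s.
With the tool pointing down it reaches from about 0.35 to 0.775 m from the base axis. Payload 5.5 kg.
Tool frame: the origin (TCP) lies midway between the tips of the shut fingers; the grasp point (between the pads) lies grip_point_offset behind it (grip_point_offset is the distance from the TCP to the grasp point, in m); z points along the fingers, y is the direction in which the jaws open and shut (so a half turn about z gives the same grasp; the last joint's range is limited). The gripper opens to 85 mm and grips with 20 to 120 N. Pads are 22 mm wide; open, the fingers measure 114 mm over their backs; the gripper's body (76 mm by 85 mm) begins 54 mm behind the grasp point. The pads swing forward as they close: fully open they stand 13 mm farther back than shut.
Start: joints at [-1.459, 0.313, 0.046, 1.304, 0, 1.431], TCP at [0.143, -0.557, 0.231] pointing down, gripper open.
Joint ranges: [-2.76, 2.76], [-0.86, 1.69], [-1.03, 1.26], [-2.2, 2.34], [-1.47, 1.5], [-3.14, 3.14]. Speed limits (rad/s): [2.57, 2.57, 3.14, 3.14, 3.14, 3.14].

## Interface

Orientations are given as a unit quaternion [w, x, y, z].
In Python, from workcell import * gives the robot as it stands.
- The arm moves only by the tool send_rows, never from a script. Its argument "series" is one flat list of numbers, 7 for each row, row after row: the shift along the tool's x, y, z in cm, then the turn, a rotation vector about the tool's x, y, z in degrees, then the opening, from 0 (shut) to 1 (fully open). A call has 1 to 10 rows; each row is the pose to reach, as a shift and turn from the pose commanded when the call began, along the tool's axes at that moment; what a row does not reach only later rows make up. A row lasts 1/12 s, in which the tool goes at most 41.7 mm and 7.16 degrees, less where a joint would pass 70% of its speed; a pose out of reach is approached as far as the arm can. A call with a gripper value outside its range is refused whole. The fingers move at their own pace and stop on an object; "newtons" is the grip in N (left out, the last holds). Time passes only in rows, so rows that repeat a pose let the fingers close. It gives the time, the measured TCP pose, the force and the opening at its end, in the units of the state.
- get_state(): the state, without advancing time (a new reading comes with each control period).
- read_camera(name): name is "scene" or "top"; returns the picture (400x640x3 uint8, blue, green, red); there is no depth.
- camera_info(name): a dict with "K" (3x3 intrinsics, pixels), "xyz" and "attitude" of the camera in the world. Camera axes: x right, y down, z forward; pixel columns grow to the right and rows downward; lengths in m; the calibration is good to about 2 mm. A picture is of the moment at which its call begins. camera_info takes no time and is no camera call.
- hand_in(): hands the job in, once; it reports no verdict.
Trained networks look in the newest picture that a camera, given by its name, has taken for a name from the list of things; names that differ only in an ending like _2 or _b are one class to them, and where a whole thing is asked for, a point or a joint stands for the part that bears it (a point fixed in the world has none). Each returns a list of dicts, best first, with "p" (0 to 1); they miss things now and then, are a little off and sometimes report something else, mostly with a low value. They report only what shows in the picture. A call takes as long as a camera call.
- silhouettes(camera, label): "pixels" (400x640 bool, what is visible of it) and "box" ([left, top, width, height] in pixels, round what is visible of it).
The state is a dict: "clock": time; "joint_pos": joint angles; "qvel": joint speeds; "tau": joint torques, N m; "tcp_pos": TCP position; "orientation": TCP orientation; "wrist_force": force on the tool from outside, world axes, zero at the start; "ft_torque": the same for the moment, N m; "finger_gap": finger opening in m.
Only numpy, scipy, OpenCV 4.12 (cv2) and the standard library are available. Lean on these libraries where they do the work, as an engineer would, in place of code of your own. Each camera call takes 0.05 s, during which the arm holds its last target. There are 200 camera calls.

## Working session

There is one attempt and no reset: what is moved stays moved. The work goes in short steps, Python scripts to look and compute and a tool call to move; the robot and the scene stay as the last step left them, time stands still between calls to the robot, and variables do not carry over. Pictures are saved under pics/ and viewed, about 8 in all and at most 12, crops included, and the job is handed in when it is done.

Besides the shell and the picture viewer there is one more tool, called after ">>>" in YAML: its name, and indented under it one key for each argument. send_rows: Moves the arm, as the interface text tells. Its arguments: {"type":"object","properties":{"series":{"type":"array"},"newtons":{"type":"number"}},"required":["series"]}

```bash
ls; mkdir -p pics; python3 - <<'E'
from workcell import *
import cv2
s=get_state();print(s)
try: print(grip_point_offset)
except Exception as e: print(e)
for c in("top","scene"):
    im=read_camera(c);cv2.imwrite(f"pics/{c}0.png",im);print(c,camera_info(c))
    for n in("unit","full_cassette","empty_cassette","screwdriver"):
        print(n,[(round(d["p"],2),d["box"]) for d in silhouettes(c,n)][:3])
E
```

```text
pics
{'clock': 0.0, 'joint_pos': array([-1.45864669e+00,  3.13965195e-01,  4.50093267e-02,  1.30361486e+00,
       -4.37757839e-05,  1.43121719e+00]), 'qvel': array([-1.11836683e-04, -3.19138356e-04, -7.38236723e-04, -1.78625007e-03,
        1.98057051e-04, -5.77328956e-05]), 'tau': array([ 4.53309749e-04, -4.80632758e+01,  2.98531115e+01,  1.92594709e-02,
       -1.80918769e-04, -1.87982494e-05]), 'tcp_pos': array([ 0.14315265, -0.55637449,  0.23044132]), 'orientation': array([-8.87415769e-04,  9.92089137e-01,  1.25532297e-01, -9.71849193e-06]), 'wrist_force': array([ 0.05020043, -0.47775276, -0.52995607]), 'ft_torque': array([ 0.010937  ,  0.01787384, -0.01730164]), 'finger_gap': 0.08530550499495285}
0.0187
top {'K': array([[514.81835143,   0.        , 310.29646773],
       [  0.        , 514.81835143, 208.06599346],
       [  0.        ,   0.        ,   1.        ]]), 'xyz': array([ 0.31883195, -0.0160207 ,  1.35941962]), 'attitude': array([-0.07546051,  0.70763189, -0.69866619,  0.07367752])}
unit [(0.73, [235.9, 187.9, 118.9, 79.1])]
full_cassette [(0.83, [312.3, 207.4, 23.0, 33.8]), (0.19, [247.9, 123.0, 68.4, 48.9])]
empty_cassette [(0.7, [258.3, 208.2, 23.5, 31.6])]
screwdriver [(0.93, [267.0, 195.1, 52.5, 12.8]), (0.49, [153.3, 277.3, 24.8, 22.1])]
scene {'K': array([[480.04421888,   0.        , 316.70726093],
       [  0.        , 480.04421888, 199.02874451],
       [  0.        ,   0.        ,   1.        ]]), 'xyz': array([1.50643444, 0.57540029, 1.04494709]), 'attitude': array([-0.20542866,  0.43747195,  0.79900583, -0.35778072])}
unit [(0.72, [272.7, 175.1, 107.1, 79.5])]
full_cassette [(0.79, [297.8, 176.7, 22.7, 28.3])]
empty_cassette [(0.67, [327.8, 198.0, 27.3, 24.2])]
screwdriver [(0.66, [294.9, 203.4, 45.5, 22.9])]
```

```bash
cat >h.py <<'E'
import numpy as np
from workcell import *
from scipy.spatial.transform import Rotation as R
def rot(q): return R.from_quat(np.r_[q[1:],q[0]])
def ray(c,uv,z):
    i=camera_info(c);d=rot(i["attitude"]).apply(np.linalg.inv(i["K"])@np.r_[uv,1.]);return i["xyz"]+d*(z-i["xyz"][2])/d[2]
def proj(c,p):
    i=camera_info(c);q=i["K"]@rot(i["attitude"]).inv().apply(np.asarray(p)-i["xyz"]);return q[:2]/q[2]
E
python3 - <<'E'
from h import *
import cv2
a=cv2.imread("pics/top0.png");b=cv2.imread("pics/scene0.png")
A=cv2.resize(a[165:285,210:370],(800,600),interpolation=cv2.INTER_CUBIC)
B=cv2.resize(b[150:270,250:410],(800,600),interpolation=cv2.INTER_CUBIC)
cv2.imwrite("pics/topc.png",A);cv2.imwrite("pics/scenec.png",B)
m=silhouettes("top","unit")[0]["pixels"].astype('uint8')
for n,z in(("unit",.06),("full_cassette",.11),("empty_cassette",.103),("screwdriver",.075)):
    m=silhouettes("top",n)[0]["pixels"].astype('uint8')
    p=cv2.findNonZero(m);r=cv2.minAreaRect(p);c=cv2.boxPoints(r)
    P=np.array([ray("top",x,z)[:2] for x in c]);print(n,r,P.mean(0).round(4),P.round(3).tolist(),"centroid",ray("top",p[:,0].mean(0),z).round(4))
E
```

```text
unit ((295.77935791015625, 227.8033447265625), (118.92961883544922, 67.5375747680664), 4.844000816345215) [0.5466 0.0258] [[0.47, 0.181], [0.646, 0.174], [0.623, -0.134], [0.448, -0.118]] centroid [0.5405 0.0268 0.06  ]
full_cassette ((321.0, 225.0), (30.0, 24.0), 90.0) [ 0.5447 -0.038 ] [[0.582, -0.008], [0.583, -0.067], [0.508, -0.068], [0.507, -0.009]] centroid [ 0.5426 -0.0392  0.11  ]
empty_cassette ((269.7899169921875, 221.3618927001953), (22.2066707611084, 28.444499969482422), 3.5763344764709473) [0.5535 0.089 ] [[0.519, 0.118], [0.591, 0.116], [0.588, 0.06], [0.516, 0.063]] centroid [0.5516 0.089  0.103 ]
screwdriver ((291.99310302734375, 200.58273315429688), (52.23561096191406, 11.460277557373047), 4.763641834259033) [0.6134 0.0362] [[0.603, 0.104], [0.633, 0.102], [0.623, -0.032], [0.594, -0.029]] centroid [0.6109 0.0135 0.075 ]
```

View pics/topc.png

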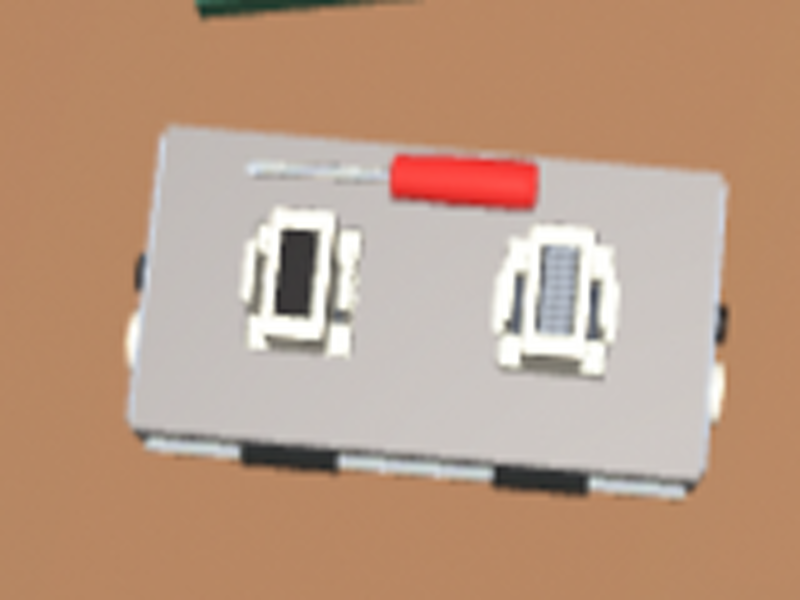

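View pics/scenec.png

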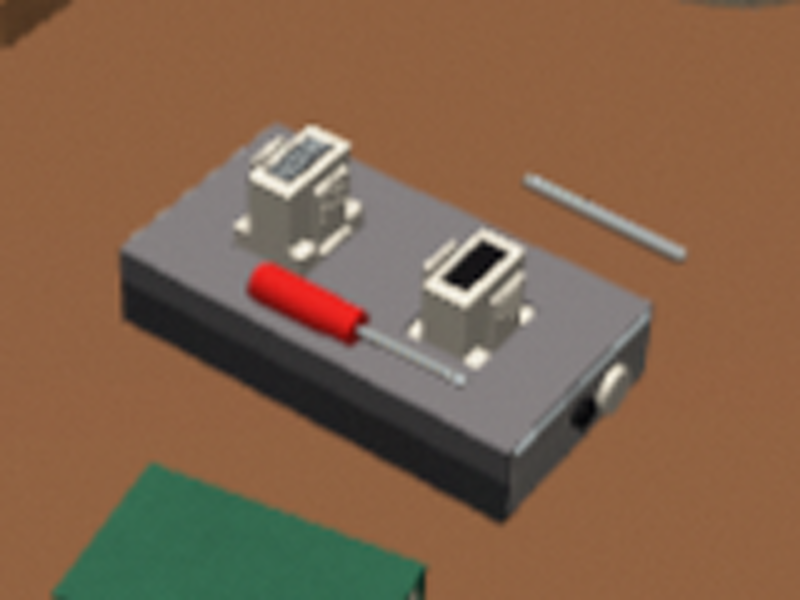

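View pics/scene0.png

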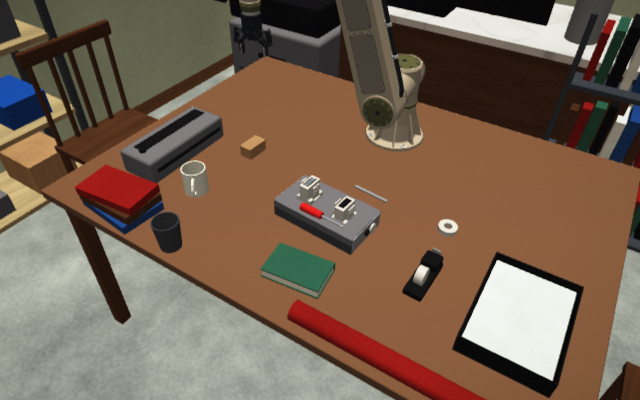

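The crop (5x, offset 210,165) shows the deck corners at about (168,127), (725,175), (700,478) and (132,430). The empty window is centred at about (299,269) and the staples at about (558,289). The screwdriver lies on the far (+x) side, and the full cassette is in the -y bay.

```bash
python3 - <<'E'
from h import *
f=lambda u,v,z:ray("top",(210+u/5-.4,165+v/5-.4),z)[:2]
C=np.array([f(*c,.06) for c in((168,127),(725,175),(700,478),(132,430))])
print(C.round(4),C.mean(0))
for i in range(4):
    d=C[(i+1)%4]-C[i];print(np.linalg.norm(d),np.degrees(np.arctan2(d[1],d[0])))
e=f(299,269,.103);u=f(558,289,.12);print("empty",e,"full",u,np.linalg.norm(e-u),np.degrees(np.arctan2(*(e-u)[::-1]))-90)
g=lambda u,v,z:ray("scene",(250+u/5-.4,150+v/5-.4),z)[:2]
e2=g(483,264,.103);u2=g(305,157,.12);print("scene empty",e2,"full",u2,np.linalg.norm(e2-u2),np.degrees(np.arctan2(*(e2-u2)[::-1]))-90)
s=get_state();print(rot(s["orientation"]).as_matrix().round(3))
E
```

```text
[[ 0.6434  0.1642]
 [ 0.6214 -0.1254]
 [ 0.4641 -0.1119]
 [ 0.4848  0.1761]] [0.55343259 0.02576837]
0.29044937464586074 -94.34088473636446
0.15788922595349617 175.1160905429563
0.28881385358362227 85.88808064615999
0.15903635255031562 -4.289927098312478
empty [0.56076749 0.0902243 ] full [ 0.54913048 -0.03829443] 0.1290445053223153 -5.173865206862601
scene empty [0.55562147 0.09659723] full [ 0.54675414 -0.03433709] 0.1312342446159106 -3.8743557934335513
[[ 0.968  0.249  0.   ]
 [ 0.249 -0.968 -0.   ]
 [-0.     0.    -1.   ]]
```

>>> send_rows:
  series: [4, -3, 0, 0, 0, 2, 0, 7, -5.4, 0, 0, 0, 4, 0, 10.2, -7.8, 0, 0, 0, 6, 0, 13.4, -10.3, 0, 0, 0, 8, 0, 16.6, -12.7, 0, 0, 0, 10, 0, 19.8, -15.2, 0, 0, 0, 12, 0, 23, -17.6, 0, 0, 0, 14, 0, 26.2, -20.1, 0, 0, 0, 16, 0, 29.4, -22.6, 0, 0, 0, 18, 0, 32.6, -25, 0, 0, 0, 18.8, 0]
  newtons: 30

```text
clock: 1.58
tcp_pos: [0.3975, -0.2317, 0.2317]
orientation: [0.0, 0.999, -0.039, 0.0]
wrist_force: [0.8, -1.1, 0.2]
finger_gap: 0.0
```

>>> send_rows:
  series: [1.9, -2.9, 0.5, 0, 0, 0, 0, 3.9, -5.8, 1, 0, 0, 0, 0, 5.8, -8.8, 1.5, 0, 0, 0, 0, 7.8, -11.7, 2.5, 0, 0, 0, 0, 9.7, -14.6, 3.5, 0, 0, 0, 0, 11.6, -17.5, 5, 0, 0, 0, 0, 13, -19.6, 6.5, 0, 0, 0, 0, 13.6, -20.5, 8, 0, 0, 0, 0, 13.6, -20.5, 8.5, 0, 0, 0, 0, 13.6, -20.5, 8.5, 0, 0, 0, 0]

```text
clock: 2.42
tcp_pos: [0.5468, -0.0389, 0.1446]
orientation: [-0.0, 0.999, -0.037, -0.002]
wrist_force: [-0.3, -0.8, -0.1]
finger_gap: 0.0001
```

```bash
python3 - <<'E'
from h import *
import cv2
print(get_state())
a=read_camera("top");b=read_camera("scene")
A=cv2.resize(a[185:265,235:355],(600,400),interpolation=cv2.INTER_CUBIC)
for n,i,c in (("t",a,"top"),("s",b,"scene")): print(c,proj(c,get_state()["tcp_pos"]))
B=cv2.resize(b[150:230,260:380],(600,400),interpolation=cv2.INTER_CUBIC)
cv2.imwrite("pics/pre.png",cv2.resize(np.hstack([A,B]),(800,266)))
cv2.imwrite("pics/pre.png",B)
E
```

```text
{'clock': 2.4167, 'joint_pos': array([-2.17151903e-01,  3.05385729e-01, -1.81377783e-01,  1.08754241e+00,
       -4.69128791e-04,  2.99922016e+00]), 'qvel': array([-0.0298563 , -0.03091665,  0.0204179 ,  0.02941751, -0.00316473,
       -0.00117523]), 'tau': array([ 8.76551438e-01, -4.55136967e+01,  2.85529071e+01, -4.65711504e-01,
        7.41195912e-02,  3.64882126e-02]), 'tcp_pos': array([ 0.54676139, -0.03885264,  0.14460353]), 'orientation': array([-8.29655604e-05,  9.99299536e-01, -3.73805238e-02, -1.76845901e-03]), 'wrist_force': array([-0.34974413, -0.80667162, -0.08954716]), 'ft_torque': array([-0.0222698 ,  0.02361717,  0.05155655]), 'finger_gap': 0.00014916084904819562}
top [322.17353863 221.04296894]
scene [308.91189018 173.61861071]
```

View pics/pre.png

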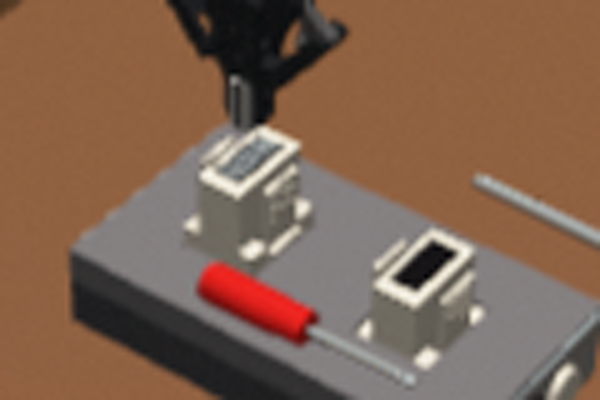

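>>> send_rows:
  series: [0.1, -0.15, 0.5, 0, 0, 0, 0, 0.1, -0.15, 1.2, 0, 0, 0, 0, 0.1, -0.15, 1.8, 0, 0, 0, 0, 0.1, -0.15, 2.1, 0, 0, 0, 0, 0.1, -0.15, 2.3, 0, 0, 0, 0, 0.1, -0.15, 2.5, 0, 0, 0, 0, 0.1, -0.15, 2.7, 0, 0, 0, 0, 0.1, -0.15, 2.8, 0, 0, 0, 0, 0.1, -0.15, 2.9, 0, 0, 0, 0, 0.1, -0.15, 3.0, 0, 0, 0, 0]

```text
clock: 3.35
tcp_pos: [0.5495, -0.0382, 0.1167]
orientation: [0.0, 0.999, -0.038, 0.001]
wrist_force: [0.4, 0.0, 3.6]
finger_gap: -0.0001
```

>>> send_rows:
  series: [0, 0, 0.2, 0, 0, 0, 0, 0, 0, 0.4, 0, 0, 0, 0, 0, 0, 0.5, 0, 0, 0, 0, 0, 0, 0.6, 0, 0, 0, 0, 0, 0, 0.7, 0, 0, 0, 0, 0, 0, 0.8, 0, 0, 0, 0, 0, 0, 0.9, 0, 0, 0, 0, 0, 0, 1.0, 0, 0, 0, 0]

```text
clock: 4.02
tcp_pos: [0.549, -0.0381, 0.1061]
orientation: [0.0, 0.999, -0.038, -0.0]
wrist_force: [-0.2, 0.6, -0.3]
finger_gap: 0.0002
```

>>> send_rows:
  series: [0, 0, 0.1, 0, 0, 0, 0, 0, 0, 0.2, 0, 0, 0, 0, 0, 0, 0.3, 0, 0, 0, 0, 0, 0, 0.4, 0, 0, 0, 0, 0, 0, 0.5, 0, 0, 0, 0, 0, 0, 0.5, 0, 0, 0, 0]

```text
clock: 4.52
tcp_pos: [0.5491, -0.0382, 0.1031]
orientation: [0.0, 0.999, -0.038, 0.001]
wrist_force: [-3.7, 0.3, 10.9]
finger_gap: -0.0
```

>>> send_rows:
  series: [0, 0, 0.2, 0, 0, 0, 0, 0, 0, 0.2, 0, 0, 0, 0, 0, 0, -2, 0, 0, 0, 0, 0, 0, -5, 0, 0, 0, 0.3, 0, -2, -7, 0, 0, 0, 1, 0, -5, -7, 0, 0, 0, 1, 0, -8, -7, 0, 0, 0, 1, 0, -11, -7, 0, 0, 0, 1, 0, -13, -7, 0, 0, 0, 1, 0, -13, -7, 0, 0, 0, 1]

```text
clock: 5.35
tcp_pos: [0.558, 0.067, 0.1709]
orientation: [-0.01, 1.0, -0.017, -0.0]
wrist_force: [-0.1, -0.7, 0.1]
finger_gap: 0.0831
```

```bash
python3 - <<'E'
from h import *
import cv2
s=get_state();print(s)
b=read_camera("scene")
for n,z in(("full_cassette",.103),("empty_cassette",.103)):
    print(n,[(round(d["p"],2),d["box"]) for d in silhouettes("scene",n)][:3])
print(proj("scene",s["tcp_pos"]))
cv2.imwrite("pics/over.png",cv2.resize(b[130:250,260:420],(800,600),interpolation=cv2.INTER_CUBIC))
E
```

```text
{'clock': 5.35, 'joint_pos': array([-0.03469915,  0.31123591, -0.10623277,  1.15411397,  0.02098788,
        3.14084378]), 'qvel': array([-0.03714762, -0.00082456, -0.00820065,  0.00042562, -0.02899211,
       -0.00127441]), 'tau': array([ 1.00844588e+00, -4.72562993e+01,  2.90193003e+01,  6.03423268e-02,
        2.53071981e-01, -3.64582491e-03]), 'tcp_pos': array([0.55797061, 0.0669832 , 0.17094943]), 'orientation': array([-1.04990671e-02,  9.99800726e-01, -1.69775125e-02, -2.07099351e-04]), 'wrist_force': array([-0.0749516 , -0.70701461,  0.08225075]), 'ft_torque': array([-0.00440749,  0.02253325, -0.00247528]), 'finger_gap': 0.08306193032773727}
full_cassette [(0.8, [296.0, 179.9, 23.9, 26.5])]
empty_cassette [(0.67, [330.1, 197.4, 24.2, 25.5]), (0.25, [237.6, 135.9, 28.5, 22.7])]
[338.17431812 181.51348973]
```

View pics/over.png

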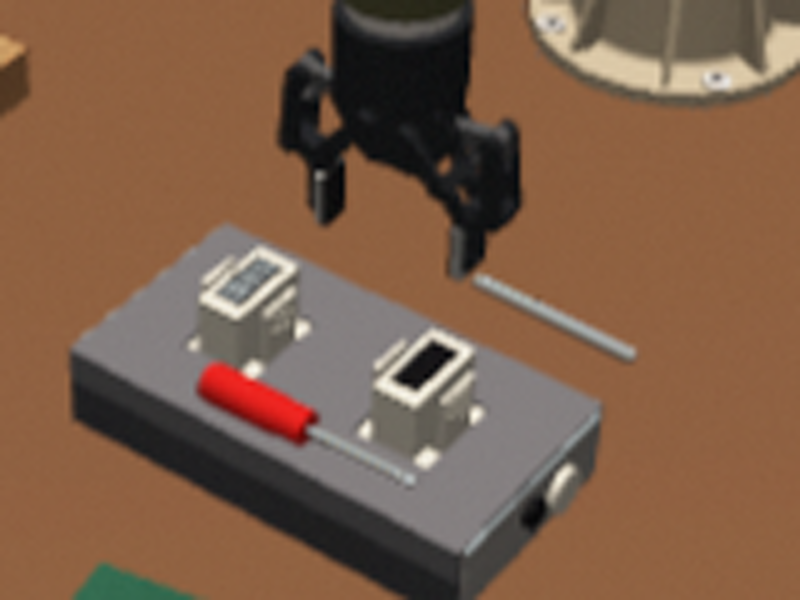

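The full cassette now stands level with the empty one. Joint 6 has reached its limit, so I'll make the half turn here, above everything.

>>> send_rows:
  series: [0, 0, -1, 0, 0, -7, 1, 0, 0, -1, 0, 0, -14, 1, 0, 0, -1, 0, 0, -21, 1, 0, 0, -1, 0, 0, -28, 1, 0, 0, -1, 0, 0, -35, 1, 0, 0, -1, 0, 0, -42, 1, 0, 0, -1, 0, 0, -49, 1, 0, 0, -1, 0, 0, -56, 1, 0, 0, -1, 0, 0, -63, 1, 0, 0, -1, 0, 0, -70, 1]

```text
clock: 6.33
tcp_pos: [0.5579, 0.0639, 0.181]
orientation: [-0.008, 0.828, 0.56, 0.006]
wrist_force: [-0.5, -0.2, 0.0]
finger_gap: 0.0854
```

>>> send_rows:
  series: [0, 0, 0, 0, 0, -7, 1, 0, 0, 0, 0, 0, -14, 1, 0, 0, 0, 0, 0, -21, 1, 0, 0, 0, 0, 0, -28, 1, 0, 0, 0, 0, 0, -35, 1, 0, 0, 0, 0, 0, -42, 1, 0, 0, 0, 0, 0, -49, 1, 0, 0, 0, 0, 0, -56, 1, 0, 0, 0, 0, 0, -63, 1, 0, 0, 0, 0, 0, -70, 1]

```text
clock: 7.17
tcp_pos: [0.5579, 0.0639, 0.181]
orientation: [-0.004, 0.357, 0.934, 0.009]
wrist_force: [-0.2, 0.1, -0.2]
finger_gap: 0.0852
```

>>> send_rows:
  series: [0, 0, 0, 0, 0, -7, 1, 0, 0, 0, 0, 0, -14, 1, 0, 0, 0, 0, 0, -21, 1, 0, 0, 0, 0, 0, -28, 1, 0, 0, 0, 0, 0, -35, 1, 0, 0, 0, 0, 0, -35, 1, 0, 0, 0, 0, 0, -35, 1]

```text
clock: 7.75
tcp_pos: [0.5579, 0.0643, 0.1811]
orientation: [-0.001, 0.064, 0.998, 0.01]
wrist_force: [-0.6, -0.3, -0.4]
finger_gap: 0.0855
```

```bash
python3 - <<'E'
from h import *
s=get_state();M=rot(s["orientation"]);print(s["clock"],s["tcp_pos"],s["joint_pos"].round(3));print(M.as_matrix().round(4))
t=np.radians(-4.4+180)
W=R.from_matrix(np.c_[[np.cos(t),np.sin(t),0],[np.sin(t),-np.cos(t),0],[0,0,-1]])
print("turn",np.degrees((M.inv()*W).as_rotvec()))
print("shift",M.inv().apply(np.r_[.558,.0915,.165]-s["tcp_pos"])*100)
# where 2 measures say: windows in the latest scene crop (offset 260,130)
g=lambda u,v,z:ray("scene",(260+u/5-.4,130+v/5-.4),z)[:2]
print("empty",g(433,362,.103),"full",g(250,277,.103))
for p in ((.558,.0915,.103),(.549,-.038,.103)): print(5*(proj("scene",p)+.4-np.r_[260,130]))
E
```

```text
7.75 [0.55794083 0.06434405 0.18105642] [-0.039  0.305 -0.089  1.177  0.02   0.089]
[[-0.9918  0.128  -0.    ]
 [ 0.128   0.9916  0.0202]
 [ 0.0026  0.02   -0.9998]]
turn [ 1.15140616 -0.12131585 -2.95528119]
shift [0.33748885 2.6612947  1.66017811]
empty [0.55407059 0.09571779] full [ 0.54719138 -0.03757493]
[423.51382167 363.10129487]
[247.82376888 278.32707422]
```

>>> send_rows:
  series: [0.2, 1.4, 1, 0.5, 0, -1.5, 1, 0.45, 2.75, 3, 1.15, -0.1, -3, 1, 0.45, 2.75, 5, 1.15, -0.1, -3, 1, 0.45, 2.75, 5.6, 1.15, -0.1, -3, 1, 0.45, 2.75, 5.6, 1.15, -0.1, -3, 1, 0.45, 2.75, 5.6, 1.15, -0.1, -3, 1]

```text
clock: 8.25
tcp_pos: [0.5569, 0.0939, 0.126]
orientation: [-0.0, 0.036, 0.999, 0.0]
wrist_force: [0.3, 1.1, -0.2]
finger_gap: 0.0853
```

```bash
python3 - <<'E'
from h import *
import cv2
s=get_state();M=rot(s["orientation"]);print(s["clock"],s["tcp_pos"],s["joint_pos"].round(3));print(M.as_matrix().round(4))
b=read_camera("scene")
cv2.imwrite("pics/near.png",cv2.resize(b[160:240,290:390],(800,640),interpolation=cv2.INTER_CUBIC)[:600])
for y in(.0427,-.0427):
  for dz in(0,.013): print(8*(proj("scene",M.apply([0,y,-dz])+s["tcp_pos"])-np.r_[290,160]))
E
```

```text
8.25 [0.55689963 0.09388805 0.12602957] [ 0.025  0.346 -0.171  1.054  0.     0.098]
[[-9.973e-01  7.290e-02 -4.000e-04]
 [ 7.290e-02  9.973e-01  2.000e-04]
 [ 4.000e-04  1.000e-04 -1.000e+00]]
[543.3638488  338.51877003]
[545.95846265 311.43382034]
[349.10012197 245.51258709]
[350.44768825 218.57960731]
```

View pics/near.png

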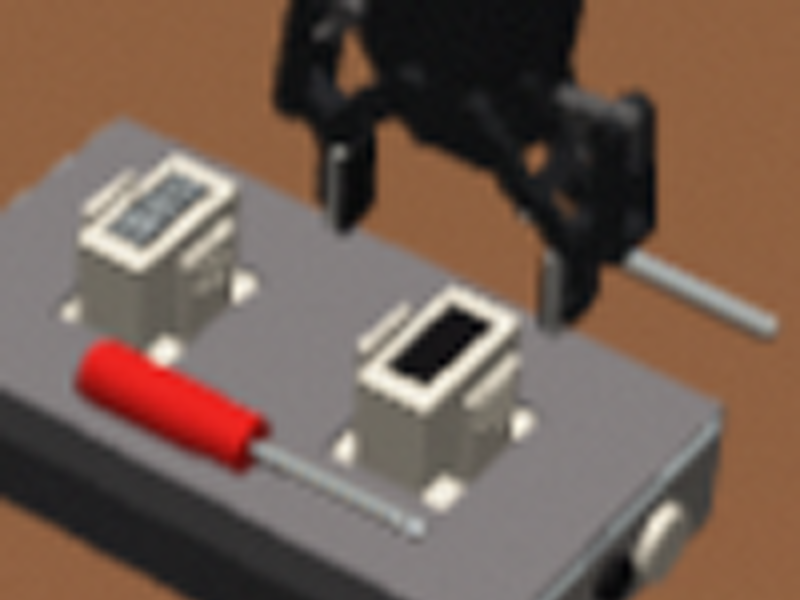

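Projecting the TCP onto the cassette top gives crop pixel (442,340). The window centre is at about (442,345), so the gripper is centred to 1–2 mm. Now I'll descend.

>>> send_rows:
  series: [-0.1, -0.1, 1, 0, 0, 0, 1, -0.1, -0.1, 2, 0, 0, 0, 1, -0.1, -0.1, 3, 0, 0, 0, 1, -0.1, -0.1, 4, 0, 0, 0, 1, -0.1, -0.1, 5, 0, 0, 0, 1, -0.1, -0.1, 5.6, 0, 0, 0, 1, -0.1, -0.1, 5.8, 0, 0, 0, 1, -0.1, -0.1, 5.8, 0, 0, 0, 1]

```text
clock: 8.97
tcp_pos: [0.5572, 0.0934, 0.0669]
orientation: [-0.001, 0.035, 0.999, 0.0]
wrist_force: [0.0, -0.0, 0.2]
finger_gap: 0.0854
```

>>> send_rows:
  series: [0, 0, 0, 0, 0, 0, 0.75, 0, 0, 0, 0, 0, 0, 0.7, 0, 0, 0, 0, 0, 0, 0.65, 0, 0, 0, 0, 0, 0, 0.62, 0, 0, 0, 0, 0, 0, 0.59, 0, 0, 0, 0, 0, 0, 0.59, 0, 0, 0, 0, 0, 0, 0.59]
  newtons: 30

```text
clock: 9.55
tcp_pos: [0.5581, 0.0931, 0.0682]
orientation: [0.0, 0.036, 0.999, -0.0]
wrist_force: [0.5, -2.1, 1.5]
finger_gap: 0.0508
```

>>> send_rows:
  series: [0, -0.15, 0, 0, 0, 0, 0.59, 0, -0.15, 0, 0, 0, 0, 0.56, 0, -0.15, 0, 0, 0, 0, 0.56, 0, -0.15, 0, 0, 0, 0, 0.56]

```text
clock: 9.88
tcp_pos: [0.558, 0.092, 0.0681]
orientation: [0.0, 0.035, 0.999, 0.0]
wrist_force: [1.2, 0.1, 1.9]
finger_gap: 0.0481
```

>>> send_rows:
  series: [0, 0, 0, 0, 0, 0, 0.5, 0, 0, 0, 0, 0, 0, 0.45, 0, 0, 0, 0, 0, 0, 0.4, 0, 0, 0, 0, 0, 0, 0.3, 0, 0, 0, 0, 0, 0, 0.3, 0, 0, 0, 0, 0, 0, 0.3]
  newtons: 35

```text
clock: 10.38
tcp_pos: [0.558, 0.0921, 0.069]
orientation: [0.001, 0.035, 0.999, 0.0]
wrist_force: [-1.0, 0.1, 9.6]
finger_gap: 0.0369
```

>>> send_rows:
  series: [0, 0, -0.15, 0, 0, 0, 0.3, 0, 0, -0.3, 0, 0, 0, 0.3, 0, 0, -0.5, 0, 0, 0, 0.3, 0, 0, -0.7, 0, 0, 0, 0.3, 0, 0, -0.9, 0, 0, 0, 0.3, 0, 0, -1.0, 0, 0, 0, 0.3]

```text
clock: 10.88
tcp_pos: [0.5575, 0.0919, 0.0778]
orientation: [-0.0, 0.035, 0.999, 0.0]
wrist_force: [0.4, 0.6, -1.2]
finger_gap: 0.0371
```

```bash
python3 - <<'E'
from h import *
import cv2
s=get_state();print(s)
b=read_camera("scene")
cv2.imwrite("pics/lift.png",cv2.resize(b[150:230,290:390],(800,640),interpolation=cv2.INTER_CUBIC)[:600])
E
```

```text
{'clock': 10.8833, 'joint_pos': array([ 2.10855683e-02,  3.85978841e-01, -2.40514158e-01,  9.44783675e-01,
        3.36703420e-04,  9.17785168e-02]), 'qvel': array([-0.00174304, -0.01284003,  0.01458067,  0.02325851, -0.00119717,
       -0.00113097]), 'tau': array([ 6.02461165e-03, -4.95915306e+01,  2.70698744e+01,  1.65506877e-02,
        1.54598310e-04,  1.53503506e-04]), 'tcp_pos': array([0.55750287, 0.0918759 , 0.07780227]), 'orientation': array([-2.49286818e-04,  3.53391535e-02,  9.99375334e-01,  1.54537408e-04]), 'wrist_force': array([ 0.44044653,  0.59028042, -1.19077435]), 'ft_torque': array([-0.04677852, -0.04925735,  0.0538353 ]), 'finger_gap': 0.03706411358873954}
```

View pics/lift.png

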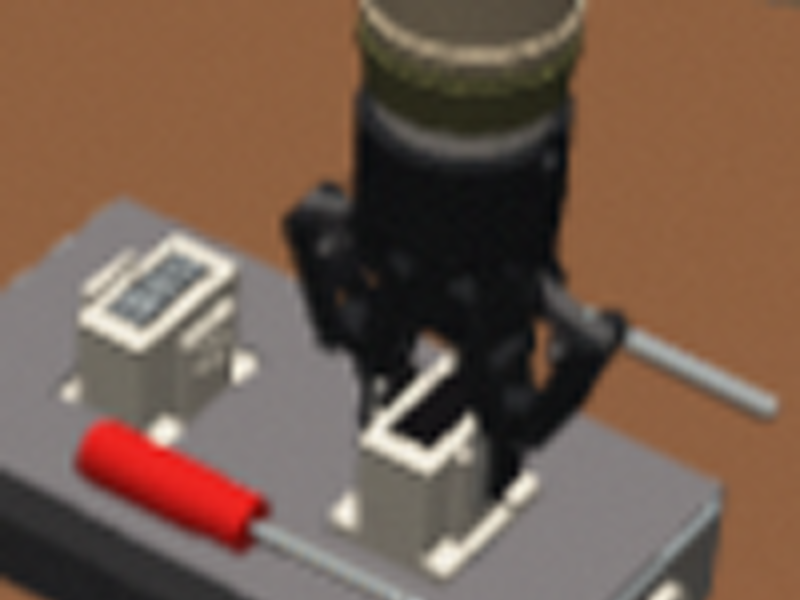

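The cassette is rising with its hooks free, so I'll continue straight up slowly.

>>> send_rows:
  series: [0, 0, -0.5, 0, 0, 0, 0.3, 0, 0, -1, 0, 0, 0, 0.3, 0, 0, -1.6, 0, 0, 0, 0.3, 0, 0, -2.3, 0, 0, 0, 0.3, 0, 0, -3, 0, 0, 0, 0.3, 0, 0, -3.8, 0, 0, 0, 0.3, 0, 0, -4.6, 0, 0, 0, 0.3, 0, 0, -5.3, 0, 0, 0, 0.3, 0, 0, -5.8, 0, 0, 0, 0.3, 0, 0, -6, 0, 0, 0, 0.3]

```text
clock: 11.77
tcp_pos: [0.5583, 0.0918, 0.1391]
orientation: [0.001, 0.035, 0.999, 0.0]
wrist_force: [0.6, 0.3, -2.7]
finger_gap: 0.0367
```

>>> send_rows:
  series: [0, 0, -0.4, 0, 0, 0, 0.3, 0, 0, -1, 0, 0, 0, 0.3, 0, 0, -1.8, 0, 0, 0, 0.3, 0, 0, -2.7, 0, 0, 0, 0.3, 0, 0, -3.6, 0, 0, 0, 0.3, 0, 0, -4.4, 0, 0, 0, 0.3, 0, 0, -5, 0, 0, 0, 0.3, 0, 0, -5.4, 0, 0, 0, 0.3, 0, 0, -5.6, 0, 0, 0, 0.3, 0, 0, -5.7, 0, 0, 0, 0.3]

```text
clock: 12.6
tcp_pos: [0.5578, 0.0918, 0.1952]
orientation: [0.0, 0.035, 0.999, 0.0]
wrist_force: [0.2, 0.8, -2.4]
finger_gap: 0.0367
```

>>> send_rows:
  series: [0, 0, 0, 0, 0, 0, 0.3, 0, 0, 0, 0, 0, 0, 0.3, 0, 0, 0, 0, 0, 0, 0.3, 0, 0, 0, 0, 0, 0, 0.3, 0, 0, 0, 0, 0, 0, 0.3, 0, 0, 0, 0, 0, 0, 0.3]

```text
clock: 13.1
tcp_pos: [0.5576, 0.0918, 0.1947]
orientation: [-0.0, 0.035, 0.999, 0.0]
wrist_force: [-0.4, -0.2, -1.4]
finger_gap: 0.0367
```

```bash
python3 - <<'E'
from h import *
import cv2
s=get_state();print(s["clock"],s["tcp_pos"],s["wrist_force"],s["finger_gap"],s["qvel"].round(4))
b=read_camera("scene")
cv2.imwrite("pics/end.png",cv2.resize(b[120:240,260:420],(800,600),interpolation=cv2.INTER_CUBIC))
for n in("empty_cassette","full_cassette"): print(n,[(round(d["p"],2),d["box"]) for d in silhouettes("scene",n)][:2])
for z in(.16,.228): print(z,5*(proj("scene",np.r_[s["tcp_pos"][:2],z])-np.r_[260,120]))
E
```

```text
13.1 [0.55762315 0.09183006 0.19465357] [-0.40109659 -0.18842744 -1.3779942 ] 0.036650047751683755 [ 0.0033 -0.0035  0.001   0.0006 -0.0007  0.0005]
empty_cassette [(0.66, [330.3, 164.3, 29.0, 32.1])]
full_cassette [(0.79, [299.6, 179.6, 22.0, 27.5]), (0.74, [331.0, 165.2, 27.1, 28.1])]
0.16 [427.59970495 336.97285937]
0.228 [434.29342471 243.2769449 ]
```

View pics/end.png

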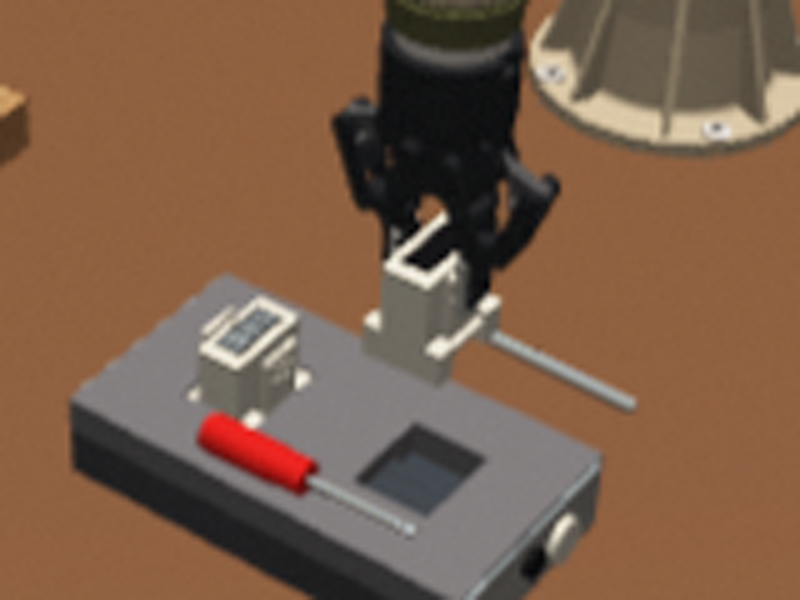

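The cassette hangs upright over its empty bay. Its top centre is at about (432,243), which matches z = 0.228, so the underside is about 10 cm above the deck. The full cassette is seated and the screwdriver hasn't moved.

```bash
python3 -c "
from workcell import *
print(hand_in())"
```

```text
the job is handed in; nothing more can be done
None
```

I did both steps in order and handed the job in at about 13 s.

**Full cassette:** I pressed it down with shut fingers. The resistance dropped away as it snapped in, and then it stopped firmly at top height 0.103 m with 10.9 N on it, which matches fully home. It still looked seated in the last picture.

**Empty cassette:** I pinched it by both catches, after shifting about 1.5 mm sideways to balance the force on them, and lifted it straight up. It is held upright and still over its empty bay, with its underside about 10 cm above the deck by the image check. The screwdriver had not moved.

**Where checks were off or disagreed:**
- **Camera agreement:** the top and scene cameras disagreed by about 5–8 mm on the empty cassette's position. I settled it by looking closer and by the contact force.
- **Finger opening:** it reads 36.7 mm, against the 41 mm expected with both catches fully in. The reading stayed steady through the lift, and I found no reason for the difference.
- **Joint 6:** it reached the end of its range above the empty bay, so I made a half turn of the gripper well clear of everything.
- **Downward force while pinching:** I read 9.6 N as the fingers closed. It was gone once the lift began.

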